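# Sweep vial stoppers through the gate of a sorting tray

### The job

Three rubber vial stoppers stand on the deck of the steel sorting tray: with the fingertips, push them one after another along the deck and through the narrow gate so that each drops into the catch trough, letting one drop and settle before you push the next through. Push only: do not pick up or lift a stopper, and leave the two bottles and the carton beside the tray where they stand. All three stoppers must finish down in the trough.

Things in the scene. Friction and masses are not known exactly. Their poses are not given: they have to be found in the camera images.
- sorting_tray: plain steel sorting tray that cannot move, 150 mm (x) by 230 mm (y), 75 mm high, on short rubber feet; origin: centre of its underside (4.5 mm above z = 0), z up. Its raised deck fills the +y part, its catch trough the -y end, with a gate between. Rim, gate wall and funnel wings are 4 mm thick and stand 10 mm above the deck (the two gate jambs 11 mm). Open from above
- deck (a point): centre of the flat deck on its top face, 65 mm above the tray's underside, tray axes. The deck reaches 80 mm either way in y and 71 mm either way in x, to the inside of the rim; the gate ends it at -y
- gate (a point): middle of the gate's opening, at the edge where deck ends and trough begins, at deck height, tray axes: -y leads into the trough. The gate wall (y 0 to 4 mm) is open from x = -18 to 18 mm, 36 mm wide; straight wings funnel towards it, from the side walls (x = +-72, y = 38 mm) to its edges (x = +-18, y = 2 mm)
- trough (a point): centre of the catch trough's floor, tray axes, 5 mm above the tray's underside and 60 mm below the deck. Inside it measures 142 mm in x and 61 mm in y, from the deck's edge to the end wall, which stands 10 mm above deck height. A 45 degree ridge 26 mm high runs along y over this point and sends what drops in to the left or right
- stopper_1: dark rubber vial stopper, an upright cylinder 26 mm across and 20 mm high with a grey disc on top, about 16 g, standing loose on the tray's deck (three alike, their order does not matter). Origin: centre of its underside as it stands
- stopper_1_center (a point): centre of stopper_1, 10 mm above its underside
- stopper_2: dark rubber vial stopper, an upright cylinder 26 mm across and 20 mm high with a grey disc on top, about 16 g, standing loose on the tray's deck (three alike, their order does not matter). Origin: centre of its underside as it stands
- stopper_2_center (a point): centre of stopper_2, 10 mm above its underside
- stopper_3: dark rubber vial stopper, an upright cylinder 26 mm across and 20 mm high with a grey disc on top, about 16 g, standing loose on the tray's deck (three alike, their order does not matter). Origin: centre of its underside as it stands
- stopper_3_center (a point): centre of stopper_3, 10 mm above its underside
- oil_bottle: small brown dropper bottle with black cap, 25x25x62 mm, standing upright, loose on the worktop to the left of the tray, beyond its end away from the trough. Origin: centre of its underside. A bystander: leave it where it is
- stain_bottle: small stain bottle, 38x39x82 mm, standing upright, loose on the worktop to the left of the tray, beyond its end away from the trough. Origin: centre of its underside. A bystander: leave it where it is
- coverslip_box: small white carton, 42x60x30 mm, lying flat, loose on the worktop to the left of the tray, beyond its end away from the trough. Origin: centre of its underside. A bystander: leave it where it is
Not all that is in view belongs to the job. Leave any yellow look-alike of the stopper_3 alone.

How it is judged (in metres and radians):
On the way, in this order (a step that is already met when the one before it is completed fails the run):
1. one stopper lies in the trough (((y of stopper_1_center in the frame of sorting_tray between -0.112 and -0.053 m and x of stopper_1_center in the frame of sorting_tray between -0.072 and 0.072 m and z of stopper_1_center in the frame of sorting_tray below 0.055 m) or (y of stopper_2_center in the frame of sorting_tray between -0.112 and -0.053 m and x of stopper_2_center in the frame of sorting_tray between -0.072 and 0.072 m and z of stopper_2_center in the frame of sorting_tray below 0.055 m) or (y of stopper_3_center in the frame of sorting_tray between -0.112 and -0.053 m and x of stopper_3_center in the frame of sorting_tray between -0.072 and 0.072 m and z of stopper_3_center in the frame of sorting_tray below 0.055 m))), for 0.2 s.
2. a second stopper lies in the trough ((((y of stopper_1_center in the frame of sorting_tray between -0.112 and -0.053 m and x of stopper_1_center in the frame of sorting_tray between -0.072 and 0.072 m and z of stopper_1_center in the frame of sorting_tray below 0.055 m) and (y of stopper_2_center in the frame of sorting_tray between -0.112 and -0.053 m and x of stopper_2_center in the frame of sorting_tray between -0.072 and 0.072 m and z of stopper_2_center in the frame of sorting_tray below 0.055 m)) or ((y of stopper_1_center in the frame of sorting_tray between -0.112 and -0.053 m and x of stopper_1_center in the frame of sorting_tray between -0.072 and 0.072 m and z of stopper_1_center in the frame of sorting_tray below 0.055 m) and (y of stopper_3_center in the frame of sorting_tray between -0.112 and -0.053 m and x of stopper_3_center in the frame of sorting_tray between -0.072 and 0.072 m and z of stopper_3_center in the frame of sorting_tray below 0.055 m)) or ((y of stopper_2_center in the frame of sorting_tray between -0.112 and -0.053 m and x of stopper_2_center in the frame of sorting_tray between -0.072 and 0.072 m and z of stopper_2_center in the frame of sorting_tray below 0.055 m) and (y of stopper_3_center in the frame of sorting_tray between -0.112 and -0.053 m and x of stopper_3_center in the frame of sorting_tray between -0.072 and 0.072 m and z of stopper_3_center in the frame of sorting_tray below 0.055 m)))), for 0.2 s.
3. the third stopper lies in the trough (y of stopper_1_center in the frame of sorting_tray between -0.112 and -0.053 m and x of stopper_1_center in the frame of sorting_tray between -0.072 and 0.072 m and z of each of stopper_1_center, stopper_2_center, stopper_3_center in the frame of sorting_tray below 0.055 m and y of stopper_2_center in the frame of sorting_tray between -0.112 and -0.053 m and x of stopper_2_center in the frame of sorting_tray between -0.072 and 0.072 m and y of stopper_3_center in the frame of sorting_tray between -0.112 and -0.053 m and x of stopper_3_center in the frame of sorting_tray between -0.072 and 0.072 m), for 0.2 s.
At the end, for the whole second after the job is handed in: All three stoppers are in the trough, each with its centre inside the trough's walls and at least 10 mm below the deck's level (all of step 3); the robot touches nothing.
It fails at once if a stopper is lifted more than 11 mm off the deck instead of being pushed along it (z of any of stopper_1_center, stopper_2_center, stopper_3_center in the frame of sorting_tray above 0.086 m).
It fails at once if the oil bottle is moved more than 15 mm or tipped (distance of oil_bottle from where it was at the start of the episode above 0.015 m or angle between oil_bottle's own z axis and vertical above 0.35 rad).
It fails at once if the stain bottle is moved more than 15 mm or tipped (distance of stain_bottle from where it was at the start of the episode above 0.015 m or angle between stain_bottle's own z axis and vertical above 0.35 rad).
It fails at once if the coverslip box is moved more than 15 mm or tipped (distance of coverslip_box from where it was at the start of the episode above 0.015 m or angle between coverslip_box's own z axis and vertical above 0.35 rad).
It also fails if it takes over 51 s, if anything falls off the work surface, if the arm or the gripper's body presses on something with over 40 N, if the wrist force passes 120 N, or if a joint passes its speed limit or range.

### The arm

A 6-joint arm with a two-finger parallel gripper is mounted at the origin on a cart in front of the work surface, level with it; the furniture and walls round the work are solid. World frame = base frame: x ahead of the robot, y to its left, z up, the work surface at z = 0. Lengths are in m, angles in degrees, forces in N, time in s.
With the tool pointing down it reaches from about 0.325 to 0.85 m from the base axis. Payload 15.5 kg.
Tool frame: the origin (TCP) lies midway between the tips of the shut fingers; the grasp point (between the pads) lies 19 mm behind it; y points along the fingers, x is the direction in which the jaws open and shut, and the axes are right-handed (so a half turn about y gives the same grasp; the last joint's range is limited). The gripper opens to 91 mm and grips with 3 to 60 N. Pads are 32 mm wide; open, the fingers measure 118 mm over their backs; the gripper's body (76 mm by 178 mm) begins 60 mm behind the grasp point.
Start: joints at [59.043, 28.281, 77.091, -0, 74.628, -5.472], TCP at [0.269, 0.564, 0.214] pointing down, gripper open.
Joint ranges: [-166.48, 166.48], [-47.26, 123.95], [12.59, 153.08], [-70.14, 250.14], [6.76, 159.57], [-176.63, 176.63]. Speed limits (degrees/s): [108.29, 108.29, 147.25, 172.46, 172.46, 172.46].

### API

Orientations are given as a 3x3 rotation matrix whose columns are the frame's x, y, z axes.
In Python, from bench import ctrl gives the robot as it stands. The module is installed in compiled form; this text tells all that it offers. Calls block until the motion is done:
- ctrl.goto(position, orientation): joint-space move of the TCP to a pose.
- ctrl.move_l(position, vel=0.15, ori=None, contact_N=None): straight line of the TCP; ori=None keeps the orientation; vel is the mean speed in m/s. With contact_N (N) it stops when the force on the tool has changed by that much, and returns True; else False.
- ctrl.movej(angles): joint-space move.
- ctrl.command_gripper(opening): opening from 0.0 (shut) to 1.0 (fully open); the grip force is fixed at half the most; returns when the fingers have stopped.
- ctrl.sleep(seconds).
- ctrl.ik(position, orientation): joint angles nearest the present ones, or None.
- ctrl.read_camera(name): name is "scene" or "side" or "wrist"; returns the picture (400x640x3 uint8, blue, green, red); there is no depth.
- ctrl.camera_params(name): a dict with "fx", "fy", "cx", "cy" (pixels), "D" ([k1, k2, p1, p2, k3] as OpenCV has them; the pictures are not rectified), "pose" (4x4, takes a point from camera to world coordinates); the wrist camera has in their place "T_tool_cam" (4x4, takes a point from camera to tool coordinates, whose origin is the TCP and whose axes are the tool frame's). Camera axes: x right, y up, looking along -z (the intrinsics and any distortion apply to the point x, -y, -z); pixel columns grow to the right and rows downward; lengths in m; the calibration is good to about 2 mm. A picture is of the moment at which its call begins: read the wrist's pose just before it. camera_params takes no time and is no camera call.
A pose or a line that the arm cannot do raises ctrl.MotionError and nothing moves.
- ctrl.sign_off(): hands the job in, once; it reports no verdict.
Readings, each from a call of its own:
- ctrl.current_t(): time.
- ctrl.current_q(): joint angles.
- ctrl.current_dq(): joint speeds.
- ctrl.current_effort(): joint torques, N m.
- ctrl.current_tool_pos(): TCP position.
- ctrl.current_eef_rot(): TCP orientation.
- ctrl.current_contact_force(): force on the tool from outside, world axes, zero at the start.
- ctrl.current_wrist_torque(): the same for the moment, N m.
- ctrl.current_grip_width(): opening from 0.0 (shut) to 1.0 (fully open).
Only numpy, scipy, OpenCV 4.12 (cv2) and the standard library are available. Lean on these libraries where they do the work, as an engineer would, in place of code of your own. Each camera call takes 0.05 s, during which the arm holds its last target. There are 200 camera calls.

## Working session

There is one attempt and no reset: what is moved stays moved. The work goes in short steps, each a Python script; the robot and the scene stay as the last script left them, time stands still between calls to the robot, and variables do not carry over. Pictures are saved under pics/ and viewed, about 8 in all and at most 12, crops included, and the job is handed in when it is done.

```bash
mkdir -p pics; cat > h.py <<'E'
import numpy as np, cv2
from bench import ctrl
def cam(name):
    p=ctrl.camera_params(name)
    if 'pose' in p: T=np.array(p['pose'])
    else:
        W=np.eye(4);W[:3,:3]=ctrl.current_eef_rot();W[:3,3]=ctrl.current_tool_pos();T=W@np.array(p['T_tool_cam'])
    K=np.array([[p['fx'],0,p['cx']],[0,p['fy'],p['cy']],[0,0,1]]);return K,np.array(p['D'],float),T
def ray(c,uv):
    K,D,T=c
    n=cv2.undistortPoints(np.array(uv,float).reshape(-1,1,2),K,D).reshape(-1,2)
    d=np.c_[n[:,0],-n[:,1],-np.ones(len(n))]@T[:3,:3].T
    return T[:3,3],d
def onz(c,uv,z):
    o,d=ray(c,uv);return o+d*((z-o[2])/d[:,2])[:,None]
def proj(c,P):
    K,D,T=c;q=(np.array(P,float).reshape(-1,3)-T[:3,3])@T[:3,:3]
    return cv2.projectPoints(q*[1,-1,-1],np.zeros(3),np.zeros(3),K,D)[0].reshape(-1,2)
def tri(c1,u1,c2,u2):
    o1,d1=ray(c1,u1);o2,d2=ray(c2,u2);d1=d1[0];d2=d2[0]
    s=np.linalg.lstsq(np.c_[d1,-d2],o2-o1,rcond=None)[0];a=o1+s[0]*d1;b=o2+s[1]*d2
    return (a+b)/2,np.linalg.norm(a-b)
E
python3 - <<'E'
from h import *
for n in ['scene','side','wrist']:
    c=cam(n);cv2.imwrite(f'pics/{n}0.png',ctrl.read_camera(n));print(n,c[2].round(3).tolist(),c[0][0,0])
print(np.array(ctrl.current_eef_rot()).round(3))
E
```

```text
scene [[-0.801, 0.434, -0.412, 0.198], [-0.598, -0.578, 0.554, 0.324], [0.002, 0.691, 0.723, 0.687], [0.0, 0.0, 0.0, 1.0]] 411.13375789050235
side [[0.985, 0.117, -0.126, 0.413], [-0.172, 0.662, -0.729, -0.789], [-0.002, 0.74, 0.672, 0.661], [0.0, 0.0, 0.0, 1.0]] 435.8575355678992
wrist [[0.43, -0.87, -0.24, 0.201], [0.903, 0.415, 0.115, 0.596], [-0.0, -0.266, 0.964, 0.384], [0.0, 0.0, 0.0, 1.0]] 322.42599817196
[[ 0.43  -0.    -0.903]
 [ 0.903 -0.001  0.43 ]
 [-0.001 -1.     0.   ]]
```

View pics/scene0.png

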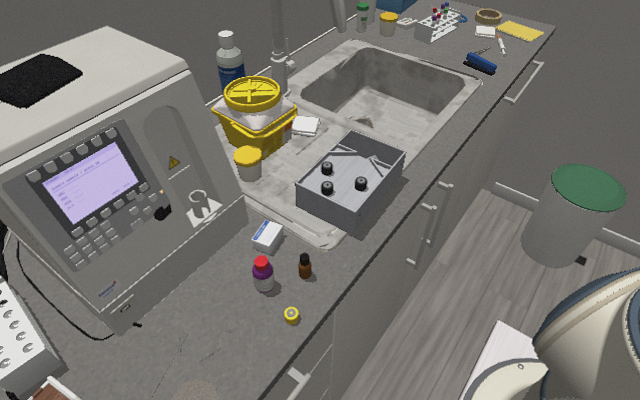

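View pics/side0.png

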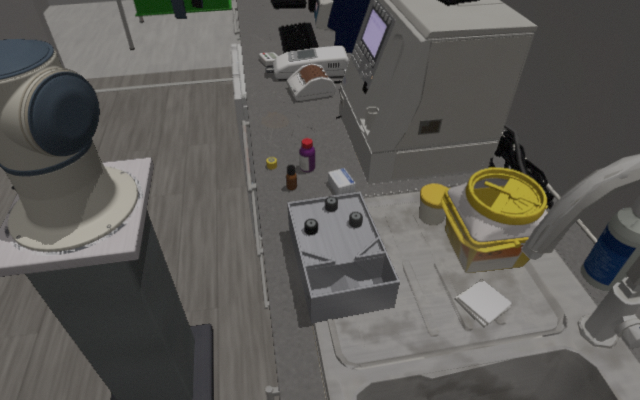

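The scene view shows the tray at about (350,180), with three dark grey-topped stoppers at (327,168), (327,188) and (361,183). In the side view they are at (331,203), (311,226) and (355,219). The yellow look-alike, at (291,315) in the scene view, stands on the worktop, so it isn't a target. Next I'll make one enlarged crop of both views.

```bash
python3 - <<'E'
from h import *
a=cv2.imread('pics/scene0.png')[125:240,290:415];b=cv2.imread('pics/side0.png')[185:325,280:410]
out=np.zeros((560,800,3),np.uint8)
a=cv2.resize(a,None,fx=3.2,fy=3.2,interpolation=cv2.INTER_CUBIC);b=cv2.resize(b,None,fx=3,fy=3,interpolation=cv2.INTER_CUBIC)
out[:a.shape[0],:a.shape[1]]=a;out[:b.shape[0],405:405+b.shape[1]]=b
cv2.imwrite('pics/crop.png',out)
for n,(x0,y0,x1,y1) in dict(scene=(300,150,385,205),side=(295,190,375,240)).items():
    g=cv2.imread(f'pics/{n}0.png').max(2)[y0:y1,x0:x1]
    m=(g<55).astype(np.uint8)
    k,l,s,c=cv2.connectedComponentsWithStats(m)
    for i in range(1,k):
        if s[i,4]>25: print(n,s[i]+[x0,y0,0,0,0],c[i]+[x0,y0])
E
```

```text
scene [322 164  10  11  74] [326.60810811 170.21621622]
scene [355 180  12  11  82] [360.04878049 185.90243902]
scene [322 184  11  12  79] [326.79746835 190.51898734]
side [325 199  12  13  95] [330.32631579 206.15789474]
side [349 216  13  12  99] [354.92929293 222.17171717]
side [304 222  14  13 111] [310.75675676 229.16216216]
```

View pics/crop.png

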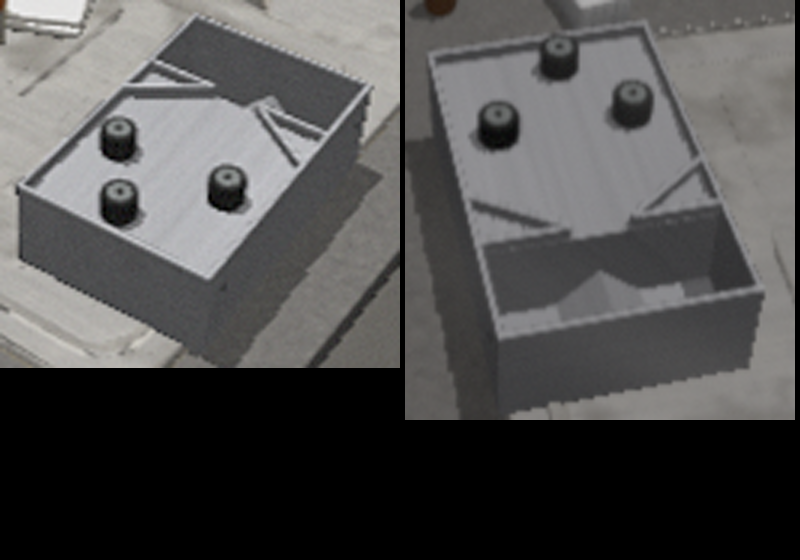

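The crop confirms exactly three dark stoppers with grey discs on the deck, the gate, and the ridge in the trough. Now I'll triangulate the rim corners and the disc centres.

```bash
python3 - <<'E'
from h import *
s,d=cam('scene'),cam('side')
S=lambda x,y:(x/3.2+290-.35,y/3.2+125-.35); D=lambda x,y:((x-405)/3+280-.35,y/3+185-.35)
R=[]
for n,a,b in [('++trough+x',(195,15),(763,292)),('trough-x',(370,88),(498,333)),('deck-x',(210,278),(430,55)),('deck+x',(18,187),(648,22)),
 ('A',(119,126),(632,90)),('B',(119,188),(560,44)),('C',(227,174),(498,108))]:
    p,e=tri(s,S(*a),d,D(*b));R.append(p);print(n,p.round(4),round(e,4))
R=np.array(R);c=R[:4].mean(0);y=(R[2]+R[3]-R[0]-R[1])[:2];y/=np.linalg.norm(y);x=np.array([y[1],-y[0]])
print('centre',c,'yaw',np.degrees(np.arctan2(-y[0],y[1])))
for p in R: print(((p-c)[:2]@np.c_[x,y]).round(4))
E
```

```text
++trough+x [ 0.6207 -0.3805  0.0777] 0.0011
trough-x [ 0.4723 -0.3825  0.0787] 0.0022
deck-x [ 0.4638 -0.1596  0.0789] 0.0021
deck+x [ 0.612  -0.1524  0.078 ] 0.004
A [ 0.5828 -0.2282  0.0927] 0.0012
B [ 0.5471 -0.1789  0.093 ] 0.001
C [ 0.4978 -0.2307  0.0943] 0.0014
centre [ 0.54217682 -0.26874611  0.07830546] yaw 2.1897932747364854
[ 0.0742 -0.1146]
[-0.0742 -0.111 ]
[-0.0742  0.112 ]
[0.0742 0.1136]
[0.0421 0.039 ]
[0.0083 0.0896]
[-0.0429  0.0397]
```

Rim height comes out at 0.078 (0.0795 expected) and all three stoppers stand well inside the deck. B is 8 mm from the rear rim, so I'll push with the tips about 13 mm above the deck. That clears the rim and the jambs, and a narrow jaw gap will cradle the stopper. First I'll check the clearance to the yellow bin and jar, and the IK.

```bash
cat >> h.py <<'E'
C0=np.array([0.5422,-0.2687]);YAW=np.radians(2.0);RT=np.array([[np.cos(YAW),-np.sin(YAW)],[np.sin(YAW),np.cos(YAW)]])
ZP=0.0828
def W(p,z=ZP): return np.r_[C0+RT@(np.array(p,float)/1000),z]
def ori(h,s=1):
    h=RT@np.array(h,float);h/=np.linalg.norm(h);z=np.r_[h,0]*s;y=np.array([0,0,-1.]);return np.c_[np.cross(y,z),y,z]
def tray(P): return ((np.atleast_2d(P)[:,:2]-C0)@RT*1000).round(1)
E
python3 - <<'E'
from h import *
s,d=cam('scene'),cam('side')
for n,a,b in [('jar',(247,155),(434,192)),('bin rim corner',(296,118),(466,245)),('bin rim near corner',(224,112),(446,192)),('lid',(252,93),(505,192))]:
    print(n,[np.round(v,3) for v in tri(s,a,d,b)])
A,Wp=np.array([42,39]),np.array([0,-15]);h=(Wp-A)/np.linalg.norm(Wp-A);h2=h*[-1,1]
for s_ in (1,-1):
  for nm,p,hh in [('A',A-h*45,h),('A2',[0,20],[0,-1]),('C',np.array([-42,39])-h2*45,h2),('B',[8,135],[0,-1])]:
    q=ctrl.ik(W(p,.16),ori(hh,s_));print(s_,nm,W(p)[:2].round(3),None if q is None else np.round(q))
E
```

```text
jar [array([ 0.766, -0.166,  0.067]), np.float64(0.002)]
bin rim corner [array([ 0.756, -0.331,  0.085]), np.float64(0.009)]
bin rim near corner [array([ 0.806, -0.188,  0.121]), np.float64(0.084)]
lid [array([ 0.841, -0.276,  0.15 ]), np.float64(0.004)]
1 A [ 0.609 -0.192] [ -23.   32.   79.   -0.   69. -167.]
1 A2 [ 0.542 -0.249] [-30.  29.  85.  -0.  66. 148.]
1 C [ 0.47  -0.197] [-29.  23.  97.  -0.  60. 111.]
1 B [ 0.545 -0.134] [-20.  27.  90.  -0.  63. 158.]
-1 A [ 0.609 -0.192] [-23.  32.  79.  -0.  69.  13.]
-1 A2 [ 0.542 -0.249] [-30.  29.  85.  -0.  66. -32.]
-1 C [ 0.47  -0.197] [-29.  23.  97.  -0.  60. -69.]
-1 B [ 0.545 -0.134] [-20.  27.  90.  -0.  63. -22.]
```

```bash
python3 - <<'E'
from h import *
ctrl.goto(W([0,10],.24),ori([0,-1],-1)); ctrl.command_gripper(14/91)
c=cam('wrist');im=ctrl.read_camera('wrist');print(ctrl.current_t(),ctrl.current_grip_width(),c[2][:3,3])
# predicted model marks: gate jambs, rim corners, stopper tops
g=[(x,y) for x in(-18,18) for y in(-46,)]
for p in proj(c,[W(q,.0805) for q in g]): cv2.circle(im,tuple(int(v) for v in p),3,(0,0,255),1)
for p in proj(c,[W(q,.0795) for q in [(-75,115),(75,115),(-75,-115),(75,-115)]]): cv2.circle(im,tuple(int(v) for v in p),3,(0,255,0),1)
for p in proj(c,[W(q,.0895) for q in [(42,39),(8,90),(-43,40)]]): cv2.circle(im,tuple(int(v) for v in p),2,(255,0,255),-1)
cv2.imwrite('pics/w1.png',im)
E
```

```text
4.4667 0.15318871449616267 [ 0.53877192 -0.18387475  0.41105625]
```

View pics/w1.png

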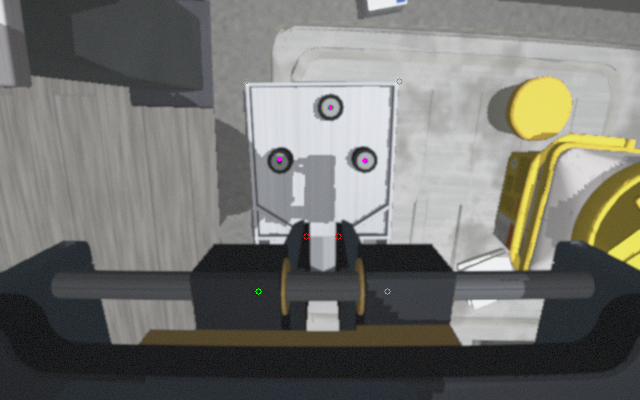

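The predicted marks land on the stoppers at (331,107), (280,160) and (365,160) and on the rim, all within about 3 px (roughly 3 mm). The tray pose holds, so I'll push stopper A to the centre line and check.

```bash
cat >> h.py <<'E'
def seg(P,Q,off=27,back=48,vel=.08):
    "push stopper from P to Q (tray mm) with cradle heading P->Q"
    P,Q=np.array(P,float),np.array(Q,float);h=(Q-P)/np.linalg.norm(Q-P);o=ori(h,-1)
    ctrl.goto(W(P-h*back,.115),o);ctrl.move_l(W(P-h*back),vel=.15)
    ctrl.move_l(W(Q-h*off),vel=vel)
    print('end',tray(ctrl.current_tool_pos()),'F',np.round(ctrl.current_contact_force(),2),'t',round(ctrl.current_t(),2))
def back(h,d=15):
    p=np.array(ctrl.current_tool_pos());R=np.array(ctrl.current_eef_rot());ctrl.move_l(p+R[:,2]*d/1000,vel=.15)
    q=np.array(ctrl.current_tool_pos());q[2]=.115;ctrl.move_l(q,vel=.2)
def look(tag,save=True):
    P={}
    for n,(x0,y0,x1,y1) in dict(scene=(300,135,400,212),side=(290,190,395,300)).items():
        c=cam(n);im=ctrl.read_camera(n);
        if save: cv2.imwrite(f'pics/{tag}_{n}.png',cv2.resize(im[y0:y1,x0:x1],None,fx=4,fy=4,interpolation=cv2.INTER_CUBIC))
        m=(im.max(2)[y0:y1,x0:x1]<55).astype(np.uint8);k,l,s,ce=cv2.connectedComponentsWithStats(m)
        for i in range(1,k):
            if 25<s[i,4]<250: print(n,s[i,4],tray(onz(c,[ce[i]+[x0,y0]],.078)))
E
python3 - <<'E'
from h import *
seg([42,39],[0,-15]);back(0);look('A')
E
python3 -c "
import cv2,numpy as np
a=cv2.imread('pics/A_scene.png');b=cv2.imread('pics/A_side.png');o=np.zeros((440,820,3),np.uint8);o[:308,:400]=a;o[:440,400:820]=b;cv2.imwrite('pics/A2.png',o[:,:800])"
```

```text
end [[16.8  6.6]] F [0.89 0.67 0.54] t 6.92
scene 85 [[ -2.2 -12. ]]
scene 98 [[-45.2  41. ]]
scene 82 [[ 4.1 94. ]]
side 84 [[132.2  87.4]]
side 95 [[ 6.6 87.1]]
side 133 [[-42.5  36. ]]
side 147 [[ -0.2 -16.1]]
```

View pics/A2.png

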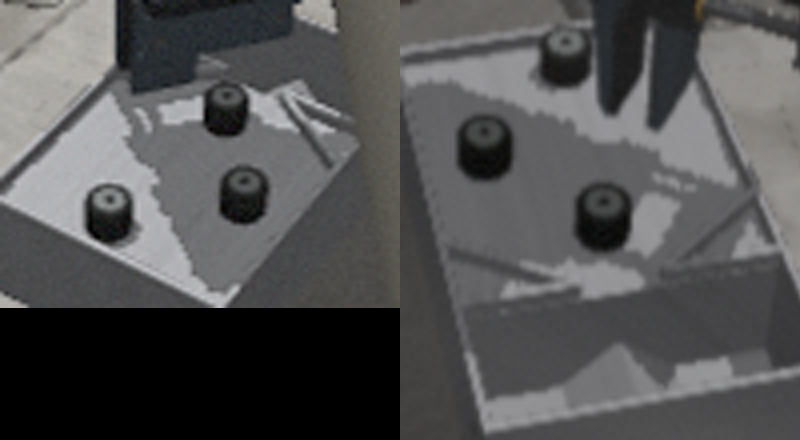

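The picture shows A standing upright at about (-1,-14) in tray mm, right where planned, so the 27 mm offset holds. I'll push it through the gate next.

```bash
python3 - <<'E'
from h import *
seg([-1,-14],[0,-75]);back(0,10);ctrl.sleep(.4);look('A3')
E
python3 -c "
import cv2,numpy as np
a=cv2.imread('pics/A3_scene.png');b=cv2.imread('pics/A3_side.png');o=np.zeros((440,820,3),np.uint8);o[:308,:400]=a;o[:440,400:820]=b;cv2.imwrite('pics/A4.png',o[:,:800])"
```

```text
end [[ -0.5 -47.5]] F [-1.18  0.04 -0.96] t 9.84
scene 229 [[ 27.7 -92.1]]
scene 84 [[-45.7  42.7]]
scene 81 [[ 4.1 94.2]]
```

View pics/A4.png

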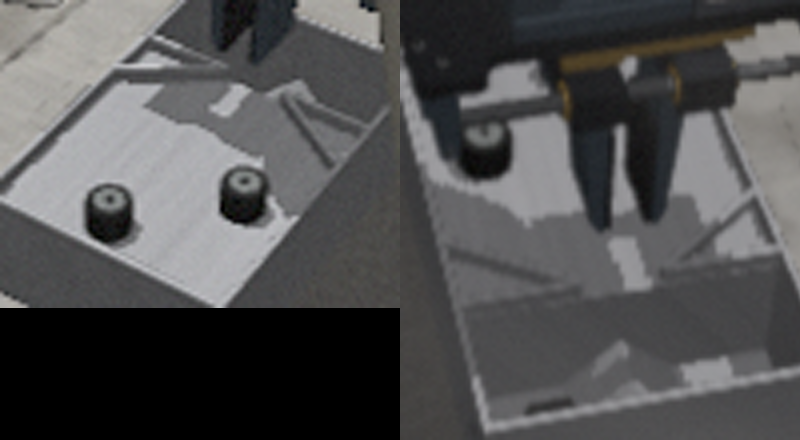

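A is down in the trough, the dark patch at (550,405) on the -x side of the ridge. C and B haven't moved. C is next, in two legs with a numeric check between them.

```bash
python3 - <<'E'
from h import *
seg([-43.5,39.5],[1,-15]);back(0);look('C1')
E
```

```text
end [[-16.4   6.2]] F [ 0.51 -0.21  1.37] t 13.18
scene 66 [[ 96.1 -51.4]]
scene 78 [[ 4.  94.7]]
side 113 [[  0.1 -19.1]]
```

```bash
python3 - <<'E'
from h import *
seg([0,-16],[0,-75]);back(0,10);ctrl.sleep(.4)
ctrl.goto(W([8,138],.115),ori([-8,-90],-1));look('C3')
E
python3 -c "
import cv2,numpy as np
a=cv2.imread('pics/C3_scene.png');b=cv2.imread('pics/C3_side.png');o=np.zeros((440,820,3),np.uint8);o[:308,:400]=a;o[:440,400:820]=b;cv2.imwrite('pics/C4.png',o[:,:800])"
```

```text
end [[ -0.  -47.5]] F [ 0.25 -0.27  0.92] t 16.12
side 101 [[ 6.5 87.6]]
```

View pics/C4.png

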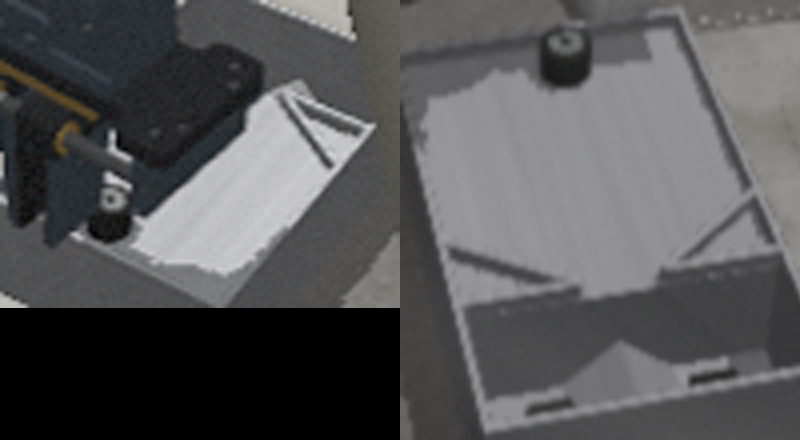

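Two stoppers are down, at (550,405) and (712,378), one each side of the ridge. B is still at about (6,90). I'll check the bottle clearance, then push B.

```bash
python3 - <<'E'
from h import *
s,d=cam('scene'),cam('side')
for a,b in [((262,261),(307,142)),((304,258),(291,169))]:
    p=tri(s,a,d,b)[0];print(p.round(3),tray(p))
    assert tray(p)[0,1]>185
seg([6.5,90],[0,-15],back=46,vel=.08);back(0);look('B1')
E
```

```text
[0.533 0.04  0.079] [[  1.4 308.7]]
[ 0.487 -0.023  0.055] [[-46.8 247.2]]
end [[ 1.7 12.3]] F [ 0.4  -0.46 -0.21] t 20.23
side 38 [[-55.9 140.7]]
side 209 [[ 10.  101.9]]
side 227 [[37.2 95.5]]
side 126 [[ -0.7 -16.6]]
```

```bash
python3 - <<'E'
from h import *
seg([-1,-15],[0,-75]);back(0,10);ctrl.sleep(.4)
ctrl.goto(W([0,130],.2),ori([0,-1],-1));ctrl.sleep(.3);look('B3')
cv2.imwrite('pics/Bfull.png',ctrl.read_camera('scene'));print(ctrl.current_t())
E
python3 -c "
import cv2,numpy as np
a=cv2.imread('pics/Bfull.png');b=cv2.imread('pics/B3_side.png');o=np.zeros((440,800,3),np.uint8);o[:400,:380]=a[:,200:580];o[:440,380:800]=b;cv2.imwrite('pics/B4.png',o)"
```

```text
end [[ -0.5 -47.5]] F [-0.17  0.14 -1.01] t 22.67
side 75 [[ -22.9 -101.8]]
24.85
```

View pics/B4.png

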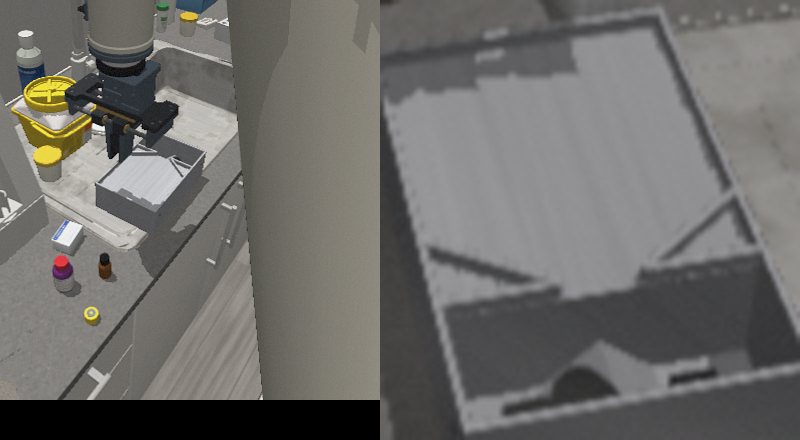

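B has dropped onto the -x slope of the ridge at (590,380), below the ridge apex at (600,343) and so well under deck level. The other two lie flat at (530,405) and (692,375). The deck is empty, and the bottles and carton are still in place. Handing in.

```bash
python3 -c "
from bench import ctrl
ctrl.sign_off()"
```

```text
the job is handed in; nothing more can be done
```

I pushed all three stoppers through the gate one at a time, and my last camera check showed all three down in the trough. I handed the job in after about 25 s of robot time; sign-off gives no verdict.

**Method:** I pushed with the fingertips about 13 mm above the deck and the jaws 14 mm apart, cradling each stopper. I let each one drop and settle before starting the next.

**Last checks:**
- **Deck and arm:** the deck was empty and the arm was clear above it.
- **Stoppers:** two lay in the trough, one on each side of the ridge. The third was tilted on the ridge's -x slope. I judged its height from one view against the ridge top rather than measuring it.
- **Bystanders:** the bottles, carton and yellow look-alike looked unmoved.

**Disagreements:**
- The rim measured about 1 mm lower than the text says, and the stopper tops 3–5 mm higher.
- In the wrist picture the rim corners were 2–4 mm off the predicted marks.
- The scene camera's view of the centred second and third stoppers was blocked, so I checked those from the side view only.

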